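# Latch the stock pen's gate

### The job

The little gate of the wooden stock pen on the packing bench stands open: shut and latch it. Lift the red latch bar by its tab so that it passes over the yellow catch tooth, swing the gate shut and press it gently against its rubber buffer just far enough for the bar to drop down behind the tooth, then let go so that the gate stays latched. Do not force the gate or the bar against the catch, and leave everything else where it is.

Things in the scene. Friction and masses are not known exactly. Their poses are not given: they have to be found in the camera images.
- pen: (All lengths in mm.) Open-topped wooden slatted stock pen, fixed, 340 wide, 215 deep, 120 mm high. Origin: on the table, middle of the open front, in the shut gate's mid-plane. +x goes into the pen, +y left along its front. Gate hinge line at own x 0, y +140; the gate is about shut when its axes are parallel to the pen's. Nothing but the bar's tab stands above 120.
- gate: Slatted wooden gate, 14 thick, 255 wide, z 20 to 120, 0.45 kg; opens towards the robot. Origin on the upright hinge line at table height; it extends along own -y from there; own +x is normal to it, the closing direction. Open by a (0.4 to 0.75 rad at the start) it is turned -a about z against the pen. Stays where left; 0.5 N at the tab moves it. Can close to 0.16 rad past parallel.
- bar: Red latch bar, 10 thick, 16 high, 280 long, 0.10 to 0.20 kg, along the gate's front, 18 before its mid-plane, reaching 50 past its free edge. Origin: its pivot pin, 45 from the hinge line, 108 high; own -y runs to its free end. It turns in the gate's plane. Its weight keeps it level on a rest lug; it lifts 0.125 rad to a stop, raising the tab 20 and bar_end 30.
- bar_tab (a point): Where to grip the upright red tab on the bar: 210 from the hinge line, 18 before the gate's mid-plane, 152 above the table when the bar is down. Tab 12 thick along the gate's x (pinch it that way, from above), 30 wide along the bar; its top is 23 above this point, the gate's top edge 32 below it.
- bar_end (a point): Middle of the bar's section where it meets the catch tooth, 288 from the hinge line; 108 high when the bar is down. Latched it is at pen x -32 to -4; held before the tooth at pen x -38 or less. A bar that lands on top of the tooth stops 18 too high here (tab 12 too high).
- post: Short wooden post at the gate's free edge; origin at its foot, pen y -148. It carries a steel catch plate with tooth and rubber buffer. The plate is screwed down anywhere within +-13 along pen x, different each time and not measured: find it by feel. Over 18 N between gate or bar and plate, tooth or buffer is too much.
- tooth_mid (a point): Top of the yellow catch tooth if its plate were mid-way (true place +-13 along pen x): 24 deep in pen x, 22 wide, 118 high. The bar must rise 18 at bar_end to pass over it, then come down behind it (farther into the pen).
- buffer_mid (a point): Front of the black rubber buffer behind the gate if its plate were mid-way (+-13 along pen x), 245 from the hinge line. It gives 2.5 N per mm. Pressed 3 in (9 N of push at the tab) the bar just clears the tooth; 13 to 16 N at the tab leaves 1.5 to 3 to spare. Let go with the bar up, it can throw the gate back before the bar falls: keep pressing while the bar goes down.
- tape_pen: Yellow tape roll, 96 mm across, 48 mm high, standing in the pen; origin under its centre. Leave alone.
- carton_pen: Small closed carton 80 x 100 x 60 mm in the pen; origin under its centre. Leave alone.
- carton_left: Carton 150 x 110 x 90 mm on the bench, left; origin under its centre. Leave alone.
- tape_left: Brown tape roll, 100 mm across, 48 mm high, left; origin under its centre. Leave alone.
- cutter: Orange-handled hand tool lying on the right; origin under it. Leave alone.
- tray_cup: Blue plastic cup 80 mm across, 90 mm high, right; origin under its centre. Leave alone.
- carton_right: Carton 120 x 100 x 70 mm, right; origin under its centre. Leave alone.

How it is judged:
By the outcome, as a careful person would: the job done as asked, in the order asked, and still so for the second after the job is handed in, with the robot touching nothing.
It also fails if it takes over 61 s, if anything falls off the work surface, if the arm or the gripper's body presses on something with over 40 N, if the wrist force passes 120 N, or if a joint passes its speed limit or range.

### The arm

A 6-joint arm with a two-finger parallel gripper is mounted at the origin on the work surface. World frame = base frame: x ahead of the robot, y to its left, z up, the work surface at z = 0. Lengths are in m, angles in rad, forces in N, time in s.
With the tool pointing down it reaches from about 0.25 to 0.725 m from the base axis. Payload 4 kg.
Tool frame: the origin (TCP) lies midway between the tips of the shut fingers; the grasp point (between the pads) lies 19 mm behind it; z points along the fingers, y is the direction in which the jaws open and shut (so a half turn about z gives the same grasp; the last joint's range is limited). The gripper opens to 85 mm and grips with 20 to 120 N. Pads are 22 mm wide; open, the fingers measure 114 mm over their backs; the gripper's body (76 mm by 85 mm) begins 54 mm behind the grasp point. The pads swing forward as they close: fully open they stand 13 mm farther back than shut.
Start: joints at [-1.125, 0.241, 0.005, 1.335, 0, 1.571], TCP at [0.216, -0.451, 0.231] pointing down, gripper open.
Joint ranges: [-2.72, 2.72], [-1.05, 1.87], [-1.09, 1.28], [-1.99, 2.15], [-1.42, 1.44], [-3.14, 3.14]. Speed limits (rad/s): [2.79, 2.79, 3.14, 3.14, 3.14, 3.14].

### API

Orientations are given as a rotation vector (axis times angle).
In Python, from rig import env, optics, spotter gives the robot as it stands.
- The arm moves only by the tool play_rows, never from a script. Its argument "rows" is a list of rows, each a list of 3 entries, a list of its own where there are three numbers: the shift along the tool's x, y, z in mm, then the turn, a rotation vector about the tool's x, y, z in degrees, then the finger opening in mm, from 0 to 85.4. A call has exactly 8 rows; each row shifts and turns the commanded pose from where the row before left it, along the tool's axes as they then stand; what a row does not reach is not made up. A row lasts 1/10 s, in which the tool goes at most 50 mm and 8.59 degrees, less where a joint would pass 70% of its speed; a pose out of reach is approached as far as the arm can. A call with a gripper value outside its range is refused whole. The fingers move at their own pace and stop on an object; "grip_force" is the grip in N (left out, the last holds). Time passes only in rows, so rows that do not move let the fingers close, or fill a call up. It gives the time, the measured TCP pose, the force and the opening at its end, in the units of the state.
- env.get_state(): the state, without advancing time (a new reading comes with each control period).
- optics.snapshot(name): name is "side" or "top" or "wrist"; returns the picture (420x560x3 uint8, red, green, blue); there is no depth.
- optics.calibration(name): a dict with "vertical_fov" (degrees; the focal length in pixels is half the picture's height over the tangent of half this angle, whatever the lens; pixels are square), "cx", "cy" (the principal point, pixels), "R" (3x3) and "t" (3): a world point X has camera coordinates R X + t. Camera axes: x right, y down, z forward; pixel columns grow to the right and rows downward; lengths in m; the calibration is good to about 2 mm. A picture is of the moment at which its call begins: read the wrist's pose just before it. calibration takes no time and is no camera call; for the wrist camera it gives the pose at the moment of the call.
- env.hand_in(): hands the job in, once; it reports no verdict.
Trained networks look in the newest picture that a camera, given by its name, has taken for a name from the list of things; names that differ only in an ending like _2 or _b are one class to them, and where a whole thing is asked for, a point or a joint stands for the part that bears it (a point fixed in the world has none). Each returns a list of dicts, best first, with "confidence" (0 to 1); they miss things now and then, are a little off and sometimes report something else, mostly with a low value. They report only what shows in the picture. A call takes as long as a camera call.
- spotter.search_frame(target, camera): "point" ([row, column] in pixels, amid what is visible of it).
- spotter.spot_point(target, camera): "point" ([row, column] in pixels: a listed point, or the origin of a listed thing).
The state is a dict: "time": time; "qpos": joint angles; "qd": joint speeds; "joint_torque": joint torques, N m; "ee_pos": TCP position; "ee_rot": TCP orientation; "force": force on the tool from outside, world axes, zero at the start; "wrist_torque": the same for the moment, N m; "finger_gap": finger opening in m.
Only numpy, scipy, OpenCV 4.12 (cv2) and the standard library are available. Lean on these libraries where they do the work, as an engineer would, in place of code of your own. Each camera call takes 0.05 s, during which the arm holds its last target. There are 200 camera calls.

## Working session

There is one attempt and no reset: what is moved stays moved. The work goes in short steps, Python scripts to look and compute and a tool call to move; the robot and the scene stay as the last step left them, time stands still between calls to the robot, and variables do not carry over. Pictures are saved under pics/ and viewed, about 8 in all and at most 12, crops included, and the job is handed in when it is done.

Besides the shell and the picture viewer there is one more tool, called after ">>>" as name(argument=value, ...), one argument or row to a line, values as JSON. play_rows: Moves the arm, as the interface text tells. Its arguments: {"type":"object","properties":{"rows":{"type":"array"},"grip_force":{"type":"number"}},"required":["rows"]}

```bash
mkdir -p pics; ls
python3 - <<'E'
from rig import env, optics, spotter
import cv2,numpy as np
s=env.get_state();print({k:np.round(v,3).tolist() for k,v in s.items()})
for c in ("side","top"):
    im=optics.snapshot(c);cv2.imwrite(f"pics/{c}0.png",im[:,:,::-1])
    k=optics.calibration(c);print(c,k)
    for n in ("pen","gate","bar","bar_tab","bar_end","post","tooth_mid","buffer_mid"):
        r=spotter.spot_point(n,c);print(n,[(np.round(d["point"],1).tolist(),round(d["confidence"],2)) for d in r[:2]])
a=cv2.imread("pics/side0.png");b=cv2.imread("pics/top0.png")
cv2.imwrite("pics/both0.png",cv2.resize(np.vstack([a,b]),None,fx=.7,fy=.7))
E
```

```text
pics
{'time': 0.0, 'qpos': [-1.125, 0.241, 0.004, 1.335, -0.0, 1.571], 'qd': [-0.0, -0.001, -0.001, 0.001, 0.0, 0.0], 'joint_torque': [-0.0, -37.232, 25.241, 0.017, -0.0, -0.0], 'ee_pos': [0.215, -0.451, 0.23], 'ee_rot': [-3.062, -0.694, 0.001], 'force': [-0.456, -1.022, 0.11], 'wrist_torque': [-0.051, 0.0, -0.013], 'finger_gap': 0.085}
side {'vertical_fov': 45.74277794076329, 'cx': 289.34850837956606, 'cy': 208.65693464055846, 'R': array([[ 0.99944202, -0.03275787,  0.0065252 ],
       [-0.01216384, -0.5388971 , -0.84228377],
       [ 0.03110784,  0.84173442, -0.53899487]]), 't': array([-0.53638301,  0.11682244,  1.55832406])}
pen [([229.4, 310.6], 0.79), ([166.6, 267.4], 0.34)]
gate [([207.1, 303.7], 0.79)]
bar [([179.6, 296.3], 0.9)]
bar_tab [([201.7, 280.0], 0.63)]
bar_end [([222.9, 271.8], 0.58)]
post [([255.0, 319.3], 0.95)]
tooth_mid [([226.0, 302.5], 0.91), ([178.8, 296.6], 0.31)]
buffer_mid [([230.0, 318.6], 0.72)]
top {'vertical_fov': 56.216503076621066, 'cx': 279.2353409820884, 'cy': 209.82420757483567, 'R': array([[ 1.30367614e-03, -9.99984236e-01, -5.46149442e-03],
       [-9.96575867e-01, -8.47674483e-04, -8.26790308e-02],
       [ 8.26730978e-02,  5.55058022e-03, -9.96561263e-01]]), 't': array([0.02819641, 0.54094188, 1.1007587 ])}
pen [([185.9, 263.2], 0.55), ([138.3, 273.4], 0.29)]
gate [([191.5, 213.8], 0.68)]
bar [([197.9, 221.0], 0.84), ([181.6, 311.8], 0.67)]
bar_tab [([218.7, 279.1], 0.96), ([237.5, 425.3], 0.37)]
bar_end [([226.2, 308.0], 0.89)]
post [([182.3, 308.8], 0.76)]
tooth_mid [([189.9, 317.5], 0.91)]
buffer_mid [([175.9, 296.9], 0.97), ([180.5, 308.5], 0.35)]
```

View pics/both0.png

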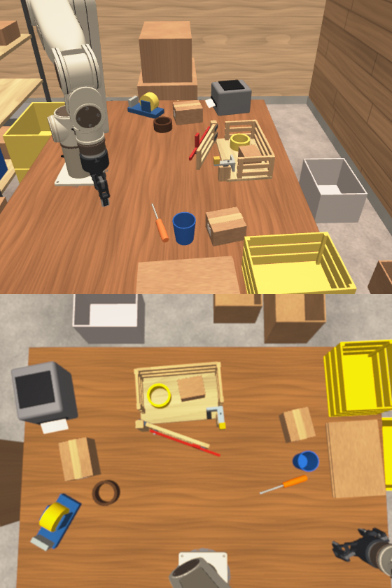

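```bash
cat > h.py <<'E'
import numpy as np
from rig import env, optics, spotter
from scipy.optimize import least_squares
def focal(k): return 210/np.tan(np.radians(k["vertical_fov"])/2)
def ray(k,p):
    d=np.array([(p[1]-k["cx"])/focal(k),(p[0]-k["cy"])/focal(k),1]);return -k["R"].T@k["t"],k["R"].T@d
def onz(k,p,z):
    o,d=ray(k,p);return o+d*(z-o[2])/d[2]
def proj(k,X):
    c=k["R"]@X+k["t"];return np.array([k["cy"]+focal(k)*c[1]/c[2],k["cx"]+focal(k)*c[0]/c[2]])
def rz(a,v): return np.array([np.cos(a)*v[0]-np.sin(a)*v[1],np.sin(a)*v[0]+np.cos(a)*v[1],v[2]])
def model(p):  # px,py,yaw,a (mm in)
    o=np.array([p[0],p[1],0]);P=lambda v:o+rz(p[2],np.array(v)/1e3)
    G=lambda v:P([0,140,0])+rz(p[2]-p[3],np.array(v)/1e3)
    return dict(pen=P([0,0,0]),gate=P([0,140,0]),bar=G([-18,-45,108]),bar_tab=G([-18,-210,152]),bar_end=G([-18,-288,108]),post=P([0,-148,0]))
E
python3 - <<'E'
from h import *
D={"side":dict(pen=(229.4,310.6),gate=(207.1,303.7),bar=(179.6,296.3),bar_tab=(201.7,280),bar_end=(222.9,271.8),post=(255,319.3)),
"top":dict(pen=(185.9,263.2),gate=(191.5,213.8),bar=(197.9,221),bar_tab=(218.7,279.1),bar_end=(226.2,308),post=(182.3,308.8))}
K={c:optics.calibration(c) for c in D}
Z=dict(pen=0,gate=0,bar=.108,bar_tab=.152,bar_end=.108,post=0)
for c in D:
    for n in D[c]: print(c,n,np.round(onz(K[c],D[c][n],Z[n]),3))
def f(p):
    m=model(p);return np.concatenate([proj(K[c],m[n])-np.array(D[c][n]) for c in D for n in D[c]])
r=least_squares(f,[.5,0,0,.5],loss="soft_l1",f_scale=2,x_scale=[.1,.1,.3,.3])
print(r.x);print(np.round(r.fun.reshape(-1,2),1).tolist())
for n,v in model(r.x).items():print(n,np.round(v,3))
E
```

```text
side pen [0.609 0.076 0.   ]
side gate [0.594 0.214 0.   ]
side bar [0.567 0.22  0.108]
side bar_tab [0.508 0.007 0.152]
side bar_end [ 0.482 -0.041  0.108]
side post [ 0.627 -0.061  0.   ]
top pen [0.613 0.076 0.   ]
top gate [0.596 0.221 0.   ]
top bar [0.565 0.183 0.108]
top bar_tab [0.508 0.028 0.152]
top bar_end [ 0.491 -0.047  0.108]
top post [ 0.624 -0.058  0.   ]
[0.61042552 0.08094544 0.1031259  0.43663001]
[[-0.8, 0.2], [-1.0, 0.4], [5.3, -0.3], [-3.7, 0.7], [0.9, 0.8], [1.1, -0.2], [0.9, -1.7], [0.2, 0.1], [0.4, -0.4], [-1.0, 0.3], [2.3, -0.5], [-0.6, 2.9]]
pen [0.61  0.081 0.   ]
gate [0.596 0.22  0.   ]
bar [0.564 0.184 0.108]
bar_tab [0.51  0.028 0.152]
bar_end [ 0.485 -0.046  0.108]
post [ 0.626 -0.066  0.   ]
```

Top view: the gate stands open, with the red bar running about (150,428)→(220,455) in the composite. The fit is consistent: pen yaw 0.10, gate open 0.44. I'll move above the tab.

>>> play_rows(
  rows=[
    [[39, -25, -4], [0, 0, 0], 60],
    [[39, -25, -4], [0, 0, 0], 60],
    [[39, -25, -4], [0, 0, 0], 60],
    [[39, -25, -4], [0, 0, 0], 60],
    [[39, -25, -4], [0, 0, 0], 60],
    [[39, -25, -4], [0, 0, 0], 60],
    [[39, -25, -4], [0, 0, 0], 60],
    [[39, -25, -4], [0, 0, 0], 60],
  ],
)

```text
time: 1.7
ee_pos: [0.4116, -0.1345, 0.2638]
ee_rot: [3.063, 0.694, 0.001]
force: [1.3, -0.6, 0.5]
finger_gap: 0.0599
```

>>> play_rows(
  rows=[
    [[39, -25, 0], [0, 0, 0], 60],
    [[39, -25, 0], [0, 0, 0], 60],
    [[0, 0, 0], [0, 0, -7.5], 60],
    [[0, 0, 0], [0, 0, -7.5], 60],
    [[0, 0, 0], [0, 0, -7.5], 60],
    [[0, 0, 0], [0, 0, -7.5], 60],
    [[0, 0, 0], [0, 0, -7.5], 60],
    [[0, 0, 0], [0, 0, -7.5], 60],
  ],
)

```text
time: 2.5
ee_pos: [0.4597, -0.0573, 0.2633]
ee_rot: [2.56, 1.821, 0.0]
force: [0.2, -0.9, -0.3]
finger_gap: 0.0599
```

```bash
cat >> h.py <<'E'
from scipy.spatial.transform import Rotation as Rn
def tool(target,yaw_y=None):
    s=env.get_state();R=Rn.from_rotvec(s["ee_rot"]).as_matrix()
    print("t",round(s["time"],2),"pos",np.round(s["ee_pos"],4),"yang",np.degrees(np.arctan2(R[1,1],R[0,1])).round(2),"z",R[:,2].round(3),"F",np.round(s["force"],1),"gap",s["finger_gap"])
    if target is not None: print("shift tool mm",(R.T@(np.array(target)-s["ee_pos"])*1e3).round(1))
E
python3 - <<'E'
from h import *
import cv2
tool([.51,.028,.25]); print(env.get_state()["qpos"])
k=optics.calibration("wrist");im=optics.snapshot("wrist");cv2.imwrite("pics/w1.png",im[:,:,::-1])
print(k)
for n in ("bar_tab","bar","bar_end","tooth_mid","post"):
    for d in spotter.spot_point(n,"wrist")[:2]:
        print(n,np.round(d["point"],1),round(d["confidence"],2),onz(k,d["point"],dict(bar_tab=.152,tooth_mid=.118,post=0).get(n,.108)).round(4))
E
```

```text
t 2.5 pos [ 0.4597 -0.0573  0.2633] yang -19.14 z [ 0. -0. -1.] F [ 0.2 -0.9 -0.3] gap 0.05986791040578071
shift tool mm [97.1 19.6 13.3]
[-1.24083531e-01  1.55393608e-01 -1.84879910e-02  1.39686571e+00
 -1.63114538e-05  1.78074939e+00]
{'vertical_fov': 58.05777538088365, 'cx': 277.28670400116243, 'cy': 202.44378058884928, 'R': array([[ 9.44965711e-01, -3.27169290e-01,  2.47740800e-04],
       [-3.11496939e-01, -8.99467060e-01,  3.06477839e-01],
       [-1.00047302e-01, -2.89688219e-01, -9.51877762e-01]]), 't': array([-0.45356742,  0.04363998,  0.44081653])}
bar_tab [ 50.4 310.1] 0.74 [0.5116 0.0288 0.152 ]
bar_end [160.  303.6] 0.97 [ 0.4865 -0.0454  0.108 ]
bar_end [393.9 363.4] 0.74 [ 0.4703 -0.2882  0.108 ]
tooth_mid [148.6 442.1] 0.85 [ 0.5894 -0.0696  0.118 ]
post [115.2 429.8] 0.78 [ 0.6264 -0.0666  0.    ]
```

View pics/w1.png

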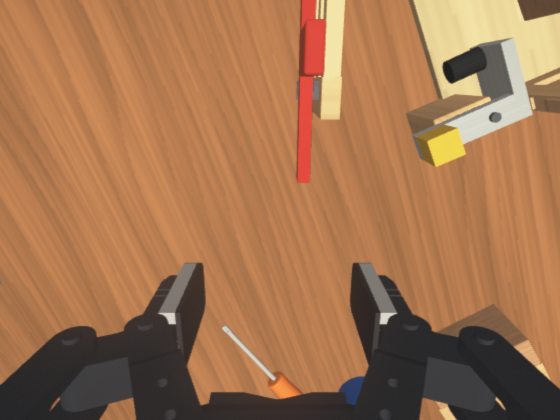

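The wrist view shows the tab at (50,310), the bar end at (180,303) and the yellow tooth at (145,440). This agrees with the model to 2 mm. I'll go over the tab, then down and grip.

>>> play_rows(
  rows=[
    [[33, 7, 0], [0, 0, 0], 60],
    [[33, 7, 0], [0, 0, 0], 60],
    [[32, 6, 0], [0, 0, 0], 60],
    [[0, 0, 0], [0, 0, 0], 60],
    [[0, 0, 15], [0, 0, 0], 60],
    [[0, 0, 15], [0, 0, 0], 60],
    [[0, 0, 0], [0, 0, 0], 60],
    [[0, 0, 0], [0, 0, 0], 60],
  ],
)

```text
time: 3.6
ee_pos: [0.5108, 0.0279, 0.2334]
ee_rot: [-2.566, -1.813, 0.001]
force: [0.7, 0.3, -0.3]
finger_gap: 0.0597
```

Run:
```python
from h import *
import cv2
tool([.511,.0285,.137])
k=optics.calibration("wrist");im=optics.snapshot("wrist");cv2.imwrite("pics/w2.png",im[:,:,::-1])
for n in ("bar_tab","bar_end","tooth_mid"):
    for d in spotter.spot_point(n,"wrist")[:2]:
        print(n,np.round(d["point"],1),round(d["confidence"],2),onz(k,d["point"],dict(bar_tab=.152,tooth_mid=.118).get(n,.108)).round(4))
```

```text
t 3.6 pos [0.5108 0.0279 0.2334] yang -19.52 z [-0.001 -0.    -1.   ] F [ 0.7  0.3 -0.3] gap 0.059689691828469484
shift tool mm [ 0.6  0.  96.4]
bar_tab [213.3 274.1] 0.71 [0.5095 0.0294 0.152 ]
bar_end [287.3 277.3] 0.63 [ 0.4852 -0.0454  0.108 ]
```

View pics/w2.png

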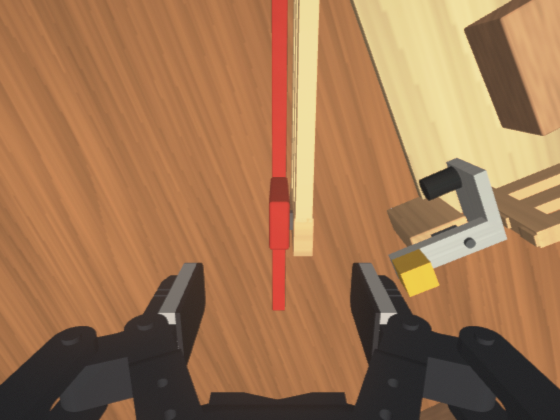

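The tab (col 280) is centred between the fingers (col ~278), so I'll descend and pinch with low force.

>>> play_rows(
  rows=[
    [[0, 0, 25], [0, 0, 0], 60],
    [[0, 0, 25], [0, 0, 0], 60],
    [[0, 0, 20], [0, 0, 0], 60],
    [[0, 0, 16], [0, 0, 0], 60],
    [[0, 0, 8], [0, 0, 0], 60],
    [[0, 0, 0], [0, 0, 0], 40],
    [[0, 0, 0], [0, 0, 0], 30],
    [[0, 0, 0], [0, 0, 0], 25],
  ],
  grip_force=25,
)

```text
time: 4.6
ee_pos: [0.5121, 0.0284, 0.1405]
ee_rot: [2.564, 1.813, 0.003]
force: [-0.2, 0.2, -0.0]
finger_gap: 0.0247
```

>>> play_rows(
  rows=[
    [[0, 0, 0], [0, 0, 0], 20],
    [[0, 0, 0], [0, 0, 0], 16],
    [[0, 0, 0], [0, 0, 0], 12],
    [[0, 0, 0], [0, 0, 0], 8],
    [[0, 0, 0], [0, 0, 0], 5],
    [[0, 0, 0], [0, 0, 0], 5],
    [[0, 0, 0], [0, 0, 0], 5],
    [[0, 0, 0], [0, 0, 0], 5],
  ],
)

```text
time: 5.4
ee_pos: [0.5116, 0.0283, 0.1397]
ee_rot: [2.564, 1.814, 0.001]
force: [-0.1, -0.5, 4.2]
finger_gap: 0.0113
```

Run:
```python
from h import *
tool(None)
k=optics.calibration("top");im=optics.snapshot("top")
for n in ("bar_tab","bar_end"):
    for d in spotter.spot_point(n,"top")[:1]:
        print(n,np.round(d["point"],1),round(d["confidence"],2),onz(k,d["point"],dict(bar_tab=.152).get(n,.108)).round(4))
```

```text
t 5.4 pos [0.5116 0.0283 0.1397] yang -19.47 z [ 0.001 -0.    -1.   ] F [-0.1 -0.5  4.2] gap 0.011284671253090973
```

>>> play_rows(
  rows=[
    [[0.5, 0, -2], [0, -0.7, 0], 5],
    [[0.5, 0, -2], [0, -0.7, 0], 5],
    [[0.5, 0, -2], [0, -0.7, 0], 5],
    [[0.5, 0, -2], [0, -0.7, 0], 5],
    [[0.5, 0, -2], [0, -0.7, 0], 5],
    [[0.5, 0, -2], [0, -0.7, 0], 5],
    [[0.5, 0, -2], [0, -0.7, 0], 5],
    [[0.5, 0, -2], [0, -0.7, 0], 5],
  ],
)

```text
time: 6.35
ee_pos: [0.5124, 0.0321, 0.1553]
ee_rot: [2.516, 1.779, -0.126]
force: [0.1, -5.5, 3.2]
finger_gap: 0.0121
```

Run:
```python
from h import *
import cv2
tool(None)
im=optics.snapshot("side");cv2.imwrite("pics/s3.png",cv2.resize(im[100:300,180:420,::-1],None,fx=3,fy=3,interpolation=cv2.INTER_CUBIC))
k=optics.calibration("side")
for n in ("bar_tab","bar_end"):
    for d in spotter.spot_point(n,"side")[:1]: print(n,np.round(d["point"],1),d["confidence"])
k2=optics.calibration("wrist");im=optics.snapshot("wrist")
for d in spotter.spot_point("bar_end","wrist")[:1]: print(np.round(d["point"],1),d["confidence"],onz(k2,d["point"],.108),onz(k2,d["point"],.132))
```

```text
t 6.35 pos [0.5124 0.0321 0.1553] yang -19.48 z [-0.033 -0.095 -0.995] F [ 0.1 -5.5  3.2] gap 0.012104486090912426
bar_tab [191.9 282.6] 0.67
bar_end [215.3 273.1] 0.62
[371.6 276.8] 0.96 [ 0.47744161 -0.06726355  0.108     ] [ 0.48624501 -0.04241123  0.132     ]
```

View pics/s3.png

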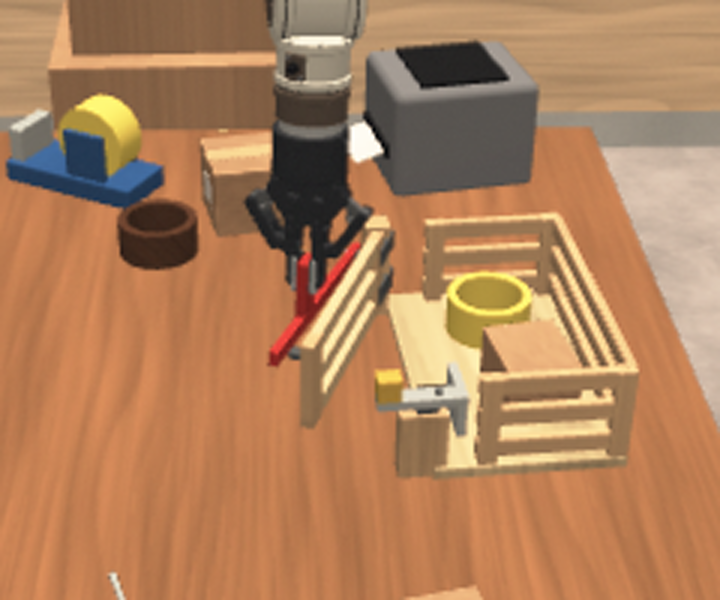

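The bar is lifted: its end is up to about 132 mm high, and the wrist and side views agree. Next I'll compute the swing row about the hinge.

```bash
cat >> h.py <<'E'
H=np.array([.596,.220,0])
def swing(deg):
    s=env.get_state();R=Rn.from_rotvec(s["ee_rot"]).as_matrix()
    w=np.array([0,0,deg]);Q=Rn.from_rotvec(w,degrees=True).as_matrix();v=s["ee_pos"]-H;v[2]=0
    n=np.array([-v[1],v[0],0])/np.hypot(*v[:2]);r=np.hypot(*v[:2])
    print("swing",deg,"shift",(R.T@((Q-np.eye(3))@v)*1e3).round(2),"turn",(R.T@w).round(2),"r",r.round(4),"ang",np.degrees(np.arctan2(v[1],v[0])).round(2),"Ftan",(s["force"]@n).round(2),"Frad",(s["force"]@v/r).round(2))
E
python3 -c "
from h import *
tool(None);swing(1.2);swing(.3)"
```

```text
t 6.6 pos [0.5124 0.0321 0.1553] yang -19.48 z [-0.033 -0.094 -0.995] F [-0.1 -4.4  3.2] gap 0.011203258907472343
swing 1.2 shift [-0.29  4.3   0.03] turn [-0.12  0.   -1.19] r 0.2057 ang -113.98 Ftan 1.71 Frad 4.01
swing 0.3 shift [-0.08  1.07  0.01] turn [-0.03  0.   -0.3 ] r 0.2057 ang -113.98 Ftan 1.71 Frad 4.01
```

>>> play_rows(
  rows=[
    [[-0.3, 4.3, 0], [-0.12, 0, -1.19], 5],
    [[-0.3, 4.3, 0], [-0.12, 0, -1.19], 5],
    [[-0.3, 4.3, 0], [-0.12, 0, -1.19], 5],
    [[-0.3, 4.3, 0], [-0.12, 0, -1.19], 5],
    [[-0.3, 4.3, 0], [-0.12, 0, -1.19], 5],
    [[-0.3, 4.3, 0], [-0.12, 0, -1.19], 5],
    [[-0.3, 4.3, 0], [-0.12, 0, -1.19], 5],
    [[-0.3, 4.3, 0], [-0.12, 0, -1.19], 5],
  ],
)

```text
time: 7.4
ee_pos: [0.5448, 0.0203, 0.1555]
ee_rot: [2.353, 1.979, -0.119]
force: [-1.1, -6.8, 3.9]
finger_gap: 0.0114
```

```bash
python3 -c "
from h import *
tool(None);swing(1.2)
optics.snapshot('wrist');k=optics.calibration('wrist')
for n,z in (('bar_end',.132),('tooth_mid',.118)):
  for d in spotter.spot_point(n,'wrist')[:1]: print(n,np.round(d['point']),d['confidence'],onz(k,d['point'],z))"
```

```text
t 7.4 pos [0.5448 0.0203 0.1555] yang -9.88 z [-0.018 -0.099 -0.995] F [-1.1 -6.8  3.9] gap 0.011423006387687047
swing 1.2 shift [-0.29  4.31  0.03] turn [-0.12 -0.   -1.19] r 0.2062 ang -104.37 Ftan 0.62 Frad 6.88
bar_end [373. 278.] 0.58 [ 0.53304316 -0.05928183  0.132     ]
```

>>> play_rows(
  rows=[
    [[-0.5, 4.3, 0], [-0.12, 0, -1.19], 5],
    [[-0.5, 4.3, 0], [-0.12, 0, -1.19], 5],
    [[-0.5, 4.3, 0], [-0.12, 0, -1.19], 5],
    [[-0.5, 4.3, 0], [-0.12, 0, -1.19], 5],
    [[-0.5, 4.3, 0], [-0.12, 0, -1.19], 5],
    [[-0.5, 4.3, 0], [-0.12, 0, -1.19], 5],
    [[-0.4, 3.2, 0], [-0.09, 0, -0.9], 5],
    [[0, 0, 0], [0, 0, 0], 5],
  ],
)

```text
time: 8.35
ee_pos: [0.574, 0.0146, 0.1555]
ee_rot: [2.205, 2.137, -0.108]
force: [0.5, -4.6, 2.3]
finger_gap: 0.0114
```

```bash
python3 -c "
from h import *
import cv2
tool(None);swing(.15)
im=optics.snapshot('wrist');k=optics.calibration('wrist');cv2.imwrite('pics/w4.png',im[:,:,::-1])
for n,z in (('bar_end',.132),('tooth_mid',.118)):
  for d in spotter.spot_point(n,'wrist')[:1]: print(n,np.round(d['point']),d['confidence'],onz(k,d['point'],z))"
```

```text
t 8.35 pos [0.574  0.0146 0.1555] yang -1.78 z [-0.002 -0.098 -0.995] F [ 0.5 -4.6  2.3] gap 0.011431496863684911
swing 0.15 shift [-0.04  0.54  0.  ] turn [-0.01  0.   -0.15] r 0.2066 ang -96.1 Ftan 0.98 Frad 4.51
bar_end [372. 280.] 0.68 [ 0.57374148 -0.06497028  0.132     ]
tooth_mid [358. 307.] 0.77 [ 0.59045329 -0.06948777  0.118     ]
```

View pics/w4.png

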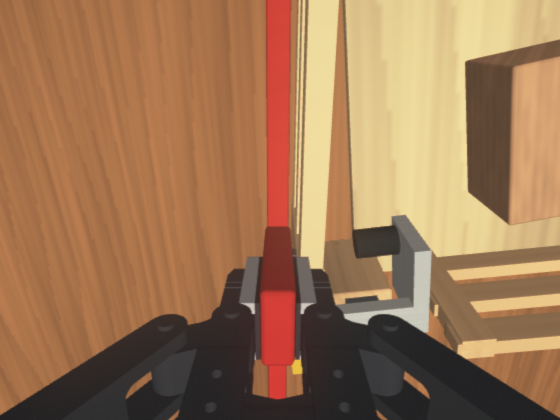

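The bar is up over the yellow tooth's front edge (295,368), and the buffer front (col 354) is about 10 mm beyond the gate (col 330). I'll approach slowly.

>>> play_rows(
  rows=[
    [[-0.1, 1.1, 0], [-0.03, 0, -0.3], 5],
    [[-0.1, 1.1, 0], [-0.03, 0, -0.3], 5],
    [[-0.1, 1.1, 0], [-0.03, 0, -0.3], 5],
    [[-0.1, 1.1, 0], [-0.03, 0, -0.3], 5],
    [[-0.1, 1.1, 0], [-0.03, 0, -0.3], 5],
    [[-0.1, 1.1, 0], [-0.03, 0, -0.3], 5],
    [[0, 0, 0], [0, 0, 0], 5],
    [[0, 0, 0], [0, 0, 0], 5],
  ],
)

```text
time: 9.3
ee_pos: [0.5804, 0.014, 0.1557]
ee_rot: [2.17, 2.171, -0.105]
force: [1.1, -5.3, 0.3]
finger_gap: 0.0118
```

```bash
python3 -c "
from h import *
tool(None);swing(.15)"
```

```text
t 9.3 pos [0.5804 0.014  0.1557] yang 0.02 z [ 0.001 -0.098 -0.995] F [ 1.1 -5.3  0.3] gap 0.011837025574950887
swing 0.15 shift [-0.04  0.54  0.  ] turn [-0.01  0.   -0.15] r 0.2066 ang -94.32 Ftan 1.45 Frad 5.16
```

>>> play_rows(
  rows=[
    [[-0.04, 0.8, 0], [-0.02, 0, -0.22], 5],
    [[-0.04, 0.8, 0], [-0.02, 0, -0.22], 5],
    [[-0.04, 0.8, 0], [-0.02, 0, -0.22], 5],
    [[-0.04, 0.8, 0], [-0.02, 0, -0.22], 5],
    [[0, 0, 0], [0, 0, 0], 5],
    [[0, 0, 0], [0, 0, 0], 5],
    [[0, 0, 0], [0, 0, 0], 5],
    [[0, 0, 0], [0, 0, 0], 5],
  ],
)

```text
time: 10.1
ee_pos: [0.5836, 0.0138, 0.1558]
ee_rot: [2.153, 2.187, -0.105]
force: [0.1, -4.5, 0.8]
finger_gap: 0.0114
```

```bash
python3 -c "
from h import *
tool(None);swing(.15)"
```

```text
t 10.1 pos [0.5836 0.0138 0.1558] yang 0.9 z [ 0.002 -0.098 -0.995] F [ 0.1 -4.5  0.8] gap 0.011442965486969714
swing 0.15 shift [-0.04  0.54  0.  ] turn [-0.01  0.   -0.15] r 0.2066 ang -93.45 Ftan 0.38 Frad 4.48
```

>>> play_rows(
  rows=[
    [[-0.04, 0.7, 0], [-0.02, 0, -0.2], 5],
    [[-0.04, 0.7, 0], [-0.02, 0, -0.2], 5],
    [[-0.04, 0.7, 0], [-0.02, 0, -0.2], 5],
    [[-0.04, 0.7, 0], [-0.02, 0, -0.2], 5],
    [[0, 0, 0], [0, 0, 0], 5],
    [[0, 0, 0], [0, 0, 0], 5],
    [[0, 0, 0], [0, 0, 0], 5],
    [[0, 0, 0], [0, 0, 0], 5],
  ],
)

```text
time: 10.9
ee_pos: [0.5864, 0.0136, 0.1558]
ee_rot: [2.137, 2.202, -0.104]
force: [-0.3, -5.8, 0.6]
finger_gap: 0.0117
```

```bash
python3 -c "
from h import *
tool(None);swing(.15)"
```

```text
t 10.9 pos [0.5864 0.0136 0.1558] yang 1.7 z [ 0.004 -0.098 -0.995] F [-0.3 -5.8  0.6] gap 0.011747040545486837
swing 0.15 shift [-0.04  0.54  0.  ] turn [-0.01  0.   -0.15] r 0.2066 ang -92.66 Ftan -0.01 Frad 5.86
```

>>> play_rows(
  rows=[
    [[-0.04, 0.6, 0], [-0.02, 0, -0.17], 5],
    [[-0.04, 0.6, 0], [-0.02, 0, -0.17], 5],
    [[-0.04, 0.6, 0], [-0.02, 0, -0.17], 5],
    [[-0.04, 0.6, 0], [-0.02, 0, -0.17], 5],
    [[0, 0, 0], [0, 0, 0], 5],
    [[0, 0, 0], [0, 0, 0], 5],
    [[0, 0, 0], [0, 0, 0], 5],
    [[0, 0, 0], [0, 0, 0], 5],
  ],
)

```text
time: 11.7
ee_pos: [0.5888, 0.0135, 0.1558]
ee_rot: [2.124, 2.214, -0.104]
force: [-0.1, -5.9, 0.9]
finger_gap: 0.0118
```

```bash
python3 -c "
from h import *
tool(None);swing(.15)"
```

```text
t 11.7 pos [0.5888 0.0135 0.1558] yang 2.38 z [ 0.005 -0.098 -0.995] F [-0.1 -5.9  0.9] gap 0.011848049065081852
swing 0.15 shift [-0.04  0.54  0.  ] turn [-0.01  0.   -0.15] r 0.2067 ang -92.0 Ftan 0.14 Frad 5.88
```

>>> play_rows(
  rows=[
    [[-0.04, 0.6, 0], [-0.02, 0, -0.17], 5],
    [[-0.04, 0.6, 0], [-0.02, 0, -0.17], 5],
    [[-0.04, 0.6, 0], [-0.02, 0, -0.17], 5],
    [[-0.04, 0.6, 0], [-0.02, 0, -0.17], 5],
    [[0, 0, 0], [0, 0, 0], 5],
    [[0, 0, 0], [0, 0, 0], 5],
    [[0, 0, 0], [0, 0, 0], 5],
    [[0, 0, 0], [0, 0, 0], 5],
  ],
)

```text
time: 12.5
ee_pos: [0.5912, 0.0134, 0.1558]
ee_rot: [2.11, 2.226, -0.103]
force: [1.0, -5.3, 0.7]
finger_gap: 0.0119
```

```bash
python3 -c "
from h import *
tool(None);swing(.15)"
```

```text
t 12.5 pos [0.5912 0.0134 0.1558] yang 3.07 z [ 0.007 -0.098 -0.995] F [ 1.  -5.3  0.7] gap 0.011884884625344462
swing 0.15 shift [-0.04  0.54  0.  ] turn [-0.01  0.   -0.15] r 0.2067 ang -91.32 Ftan 1.16 Frad 5.31
```

>>> play_rows(
  rows=[
    [[-0.04, 0.6, 0], [-0.02, 0, -0.17], 5],
    [[-0.04, 0.6, 0], [-0.02, 0, -0.17], 5],
    [[-0.04, 0.6, 0], [-0.02, 0, -0.17], 5],
    [[-0.04, 0.6, 0], [-0.02, 0, -0.17], 5],
    [[0, 0, 0], [0, 0, 0], 5],
    [[0, 0, 0], [0, 0, 0], 5],
    [[0, 0, 0], [0, 0, 0], 5],
    [[0, 0, 0], [0, 0, 0], 5],
  ],
)

```text
time: 13.3
ee_pos: [0.5936, 0.0133, 0.1559]
ee_rot: [2.097, 2.238, -0.102]
force: [1.1, -5.6, 0.4]
finger_gap: 0.012
```

```bash
python3 -c "
from h import *
tool(None);swing(.15)"
```

```text
t 13.3 pos [0.5936 0.0133 0.1559] yang 3.75 z [ 0.008 -0.098 -0.995] F [ 1.1 -5.6  0.4] gap 0.01195992076110072
swing 0.15 shift [-0.04  0.54  0.  ] turn [-0.01  0.   -0.15] r 0.2067 ang -90.65 Ftan 1.14 Frad 5.59
```

```bash
python3 -c "
from h import *
import cv2
im=optics.snapshot('wrist');cv2.imwrite('pics/w5.png',cv2.resize(im[180:400,220:460,::-1],None,fx=2.5,fy=2.5))"
```

```text
(no output)
```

View pics/w5.png

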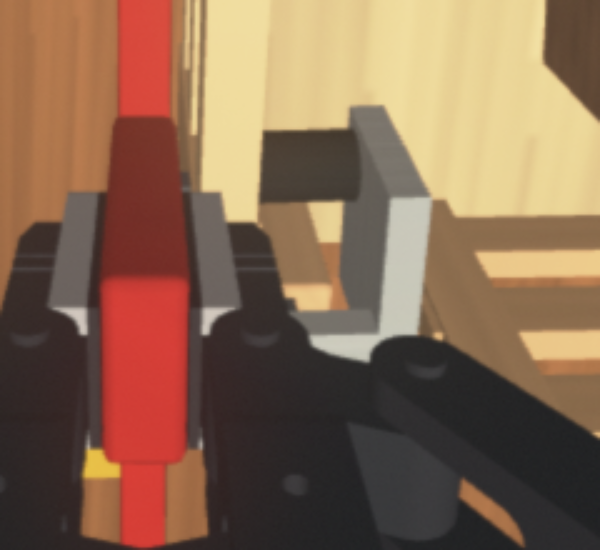

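The buffer front now looks nearly touching the gate's back, and the tooth shows yellow on the near side of the bar. I'll keep going in small steps.

>>> play_rows(
  rows=[
    [[-0.04, 0.5, 0], [-0.01, 0, -0.14], 5],
    [[-0.04, 0.5, 0], [-0.01, 0, -0.14], 5],
    [[-0.04, 0.5, 0], [-0.01, 0, -0.14], 5],
    [[-0.04, 0.5, 0], [-0.01, 0, -0.14], 5],
    [[0, 0, 0], [0, 0, 0], 5],
    [[0, 0, 0], [0, 0, 0], 5],
    [[0, 0, 0], [0, 0, 0], 5],
    [[0, 0, 0], [0, 0, 0], 5],
  ],
)

```text
time: 14.15
ee_pos: [0.5957, 0.0133, 0.1559]
ee_rot: [2.085, 2.248, -0.101]
force: [0.5, -5.3, 0.7]
finger_gap: 0.0116
```

```bash
python3 -c "
from h import *
tool(None);swing(.15)"
```

```text
t 14.15 pos [0.5957 0.0133 0.1559] yang 4.31 z [ 0.009 -0.098 -0.995] F [ 0.5 -5.3  0.7] gap 0.011584920216254582
swing 0.15 shift [-0.04  0.54  0.  ] turn [-0.01  0.   -0.15] r 0.2067 ang -90.09 Ftan 0.47 Frad 5.33
```

>>> play_rows(
  rows=[
    [[-0.04, 0.5, 0], [-0.01, 0, -0.14], 5],
    [[-0.04, 0.5, 0], [-0.01, 0, -0.14], 5],
    [[-0.04, 0.5, 0], [-0.01, 0, -0.14], 5],
    [[-0.04, 0.5, 0], [-0.01, 0, -0.14], 5],
    [[0, 0, 0], [0, 0, 0], 5],
    [[0, 0, 0], [0, 0, 0], 5],
    [[0, 0, 0], [0, 0, 0], 5],
    [[0, 0, 0], [0, 0, 0], 5],
  ],
)

```text
time: 14.95
ee_pos: [0.5977, 0.0133, 0.1559]
ee_rot: [2.074, 2.258, -0.101]
force: [0.8, -6.0, 0.7]
finger_gap: 0.0116
```

```bash
python3 -c "
from h import *
tool(None);swing(.15)"
```

```text
t 14.95 pos [0.5977 0.0133 0.1559] yang 4.87 z [ 0.01  -0.098 -0.995] F [ 0.8 -6.   0.7] gap 0.011576254229644803
swing 0.15 shift [-0.04  0.54  0.  ] turn [-0.01  0.   -0.15] r 0.2067 ang -89.52 Ftan 0.73 Frad 6.0
```

>>> play_rows(
  rows=[
    [[-0.06, 0.6, 0], [-0.01, 0, -0.17], 5],
    [[-0.06, 0.6, 0], [-0.01, 0, -0.17], 5],
    [[-0.06, 0.6, 0], [-0.01, 0, -0.17], 5],
    [[-0.06, 0.6, 0], [-0.01, 0, -0.17], 5],
    [[0, 0, 0], [0, 0, 0], 5],
    [[0, 0, 0], [0, 0, 0], 5],
    [[0, 0, 0], [0, 0, 0], 5],
    [[0, 0, 0], [0, 0, 0], 5],
  ],
)

```text
time: 15.75
ee_pos: [0.5991, 0.0132, 0.1557]
ee_rot: [2.063, 2.271, -0.103]
force: [-1.7, -6.1, 0.5]
finger_gap: 0.0116
```

```bash
python3 -c "
from h import *
tool(None);swing(.15)"
```

```text
t 15.75 pos [0.5991 0.0132 0.1557] yang 5.51 z [ 0.008 -0.098 -0.995] F [-1.7 -6.1  0.5] gap 0.01156591590731934
swing 0.15 shift [-0.04  0.54  0.  ] turn [-0.01 -0.   -0.15] r 0.2068 ang -89.15 Ftan -1.75 Frad 6.07
```

Contact: Ftan dropped from +0.7 to -1.7. I'll press on gently, watching the force.

>>> play_rows(
  rows=[
    [[-0.04, 0.6, 0], [-0.01, 0, -0.08], 5],
    [[-0.04, 0.6, 0], [-0.01, 0, -0.08], 5],
    [[-0.04, 0.6, 0], [-0.01, 0, -0.08], 5],
    [[-0.04, 0.6, 0], [-0.01, 0, -0.08], 5],
    [[0, 0, 0], [0, 0, 0], 5],
    [[0, 0, 0], [0, 0, 0], 5],
    [[0, 0, 0], [0, 0, 0], 5],
    [[0, 0, 0], [0, 0, 0], 5],
  ],
)

```text
time: 16.55
ee_pos: [0.6001, 0.013, 0.1554]
ee_rot: [2.057, 2.278, -0.106]
force: [-6.3, -6.7, 2.9]
finger_gap: 0.012
```

```bash
python3 -c "
from h import *
for i in range(3): tool(None)
swing(.15);print(env.get_state()['wrist_torque'])"
```

```text
t 16.55 pos [0.6001 0.013  0.1554] yang 5.82 z [ 0.006 -0.098 -0.995] F [-6.3 -6.7  2.9] gap 0.01200410609471764
t 16.55 pos [0.6001 0.013  0.1554] yang 5.82 z [ 0.006 -0.098 -0.995] F [-6.3 -6.7  2.9] gap 0.01200410609471764
t 16.55 pos [0.6001 0.013  0.1554] yang 5.82 z [ 0.006 -0.098 -0.995] F [-6.3 -6.7  2.9] gap 0.01200410609471764
swing 0.15 shift [-0.04  0.54  0.  ] turn [-0.01 -0.   -0.15] r 0.207 ang -88.86 Ftan -6.42 Frad 6.56
[-1.11728598  0.82338595 -0.46284077]
```

>>> play_rows(
  rows=[
    [[-0.02, 0.5, 0], [0, 0, -0.08], 5],
    [[-0.02, 0.5, 0], [0, 0, -0.08], 5],
    [[-0.02, 0.5, 0], [0, 0, -0.08], 5],
    [[-0.02, 0.5, 0], [0, 0, -0.08], 5],
    [[0, 0.4, 0], [0, 0, -0.08], 5],
    [[0, 0, 0], [0, 0, 0], 5],
    [[0, 0, 0], [0, 0, 0], 5],
    [[0, 0, 0], [0, 0, 0], 5],
  ],
)

```text
time: 17.35
ee_pos: [0.6011, 0.0129, 0.1551]
ee_rot: [2.051, 2.287, -0.11]
force: [-10.1, -7.7, 3.3]
finger_gap: 0.0119
```

```bash
python3 -c "
from h import *
tool(None)
swing(.15);print(env.get_state()['wrist_torque'])"
```

```text
t 17.35 pos [0.6011 0.0129 0.1551] yang 6.2 z [ 0.003 -0.098 -0.995] F [-10.1  -7.7   3.3] gap 0.011872518032111114
swing 0.15 shift [-0.04  0.54  0.  ] turn [-0.01 -0.   -0.15] r 0.2071 ang -88.59 Ftan -10.3 Frad 7.41
[-1.13217306  1.2631242  -0.47336566]
```

>>> play_rows(
  rows=[
    [[-0.02, 0.5, 0], [0, 0, -0.08], 5],
    [[-0.02, 0.5, 0], [0, 0, -0.08], 5],
    [[-0.02, 0.5, 0], [0, 0, -0.08], 5],
    [[-0.02, 0.4, 0], [0, 0, -0.08], 5],
    [[0, 0, 0], [0, 0, 0], 5],
    [[0, 0, 0], [0, 0, 0], 5],
    [[0, 0, 0], [0, 0, 0], 5],
    [[0, 0, 0], [0, 0, 0], 5],
  ],
)

```text
time: 18.15
ee_pos: [0.6018, 0.0128, 0.1547]
ee_rot: [2.046, 2.294, -0.113]
force: [-11.4, -8.0, 3.2]
finger_gap: 0.0119
```

```bash
python3 -c "
from h import *
tool(None)
swing(.15);print(env.get_state()['wrist_torque'])"
```

```text
t 18.15 pos [0.6018 0.0128 0.1547] yang 6.51 z [ 0.    -0.099 -0.995] F [-11.4  -8.    3.2] gap 0.011852000043754047
swing 0.15 shift [-0.05  0.54 -0.  ] turn [-0.01 -0.   -0.15] r 0.2073 ang -88.39 Ftan -11.61 Frad 7.67
[-1.22704638  1.70269617 -0.46624553]
```

>>> play_rows(
  rows=[
    [[-0.02, 0.4, 0], [0, 0, -0.06], 5],
    [[-0.02, 0.4, 0], [0, 0, -0.06], 5],
    [[-0.02, 0.3, 0], [0, 0, -0.06], 5],
    [[0, 0, 0], [0, 0, 0], 5],
    [[0, 0, 0], [0, 0, 0], 5],
    [[0, 0, 0], [0, 0, 0], 5],
    [[0, 0, 0], [0, 0, 0], 5],
    [[0, 0, 0], [0, 0, 0], 5],
  ],
)

```text
time: 18.95
ee_pos: [0.6022, 0.0128, 0.1546]
ee_rot: [2.043, 2.298, -0.115]
force: [-14.7, -9.1, 4.0]
finger_gap: 0.0119
```

```bash
python3 -c "
from h import *
tool(None)
swing(.15);print(env.get_state()['wrist_torque'])"
```

```text
t 18.95 pos [0.6022 0.0128 0.1546] yang 6.69 z [-0.001 -0.099 -0.995] F [-14.7  -9.1   4. ] gap 0.011932028814336255
swing 0.15 shift [-0.05  0.54 -0.  ] turn [-0.01 -0.   -0.15] r 0.2073 ang -88.28 Ftan -15.01 Frad 8.7
[-1.1772895   1.93310091 -0.50899223]
```

Push is about 14–15 N, inside the target window. I'll lower the bar partway while keeping the press, then check Fz for landing on the tooth.

>>> play_rows(
  rows=[
    [[-0.5, 0, 1.5], [0, 0.5, 0], 5],
    [[-0.5, 0, 1.5], [0, 0.5, 0], 5],
    [[-0.5, 0, 1.5], [0, 0.5, 0], 5],
    [[-0.5, 0, 1.5], [0, 0.5, 0], 5],
    [[0, 0, 0], [0, 0, 0], 5],
    [[0, 0, 0], [0, 0, 0], 5],
    [[0, 0, 0], [0, 0, 0], 5],
    [[0, 0, 0], [0, 0, 0], 5],
  ],
)

```text
time: 19.75
ee_pos: [0.6024, 0.011, 0.1484]
ee_rot: [2.061, 2.319, -0.079]
force: [-13.4, -6.1, 1.8]
finger_gap: 0.012
```

```bash
python3 -c "
from h import *
tool(None)
swing(.15);print(env.get_state()['wrist_torque'])"
```

```text
t 19.75 pos [0.6024 0.011  0.1484] yang 6.71 z [-0.005 -0.063 -0.998] F [-13.4  -6.1   1.8] gap 0.012048244481652785
swing 0.15 shift [-0.05  0.55 -0.  ] turn [-0.01 -0.   -0.15] r 0.209 ang -88.24 Ftan -13.6 Frad 5.68
[-0.89084682  1.91123508 -0.48344028]
```

Fz did not rise and the tab is only about 9 mm high, below the 12 mm it would have on top of the tooth, so the bar is behind it. I'll lower the rest of the way.

>>> play_rows(
  rows=[
    [[-0.3, 0, 1.5], [0, 0.6, 0], 5],
    [[-0.3, 0, 1.5], [0, 0.6, 0], 5],
    [[-0.3, 0, 1.5], [0, 0.6, 0], 5],
    [[-0.3, 0, 1.5], [0, 0.6, 0], 5],
    [[-0.3, 0, 1.5], [0, 0.6, 0], 5],
    [[-0.2, 0, 1], [0, 0.4, 0], 5],
    [[0, 0, 0], [0, 0, 0], 5],
    [[0, 0, 0], [0, 0, 0], 5],
  ],
)

```text
time: 20.55
ee_pos: [0.6027, 0.0093, 0.1399]
ee_rot: [-2.083, -2.343, 0.018]
force: [-12.7, -5.3, 1.6]
finger_gap: 0.0118
```

```bash
python3 -c "
from h import *
tool(None)
swing(.15);print(env.get_state()['wrist_torque'])"
```

```text
t 20.55 pos [0.6027 0.0093 0.1399] yang 6.72 z [-0.012 -0.004 -1.   ] F [-12.7  -5.3   1.6] gap 0.011795723448463656
swing 0.15 shift [-0.05  0.55 -0.01] turn [-0.   -0.   -0.15] r 0.2109 ang -88.18 Ftan -12.87 Frad 4.93
[-1.09024252  1.76594856 -0.38195239]
```

The bar is fully down (z matches the starting grip height). I'll ease the press off slowly so the bar settles against the tooth.

>>> play_rows(
  rows=[
    [[0, -0.6, 0], [0, 0, 0.08], 5],
    [[0, -0.6, 0], [0, 0, 0.08], 5],
    [[0, -0.6, 0], [0, 0, 0.08], 5],
    [[0, -0.6, 0], [0, 0, 0.08], 5],
    [[0, -0.6, 0], [0, 0, 0.08], 5],
    [[0, -0.6, 0], [0, 0, 0.08], 5],
    [[0, 0, 0], [0, 0, 0], 5],
    [[0, 0, 0], [0, 0, 0], 5],
  ],
)

```text
time: 21.35
ee_pos: [0.6011, 0.0093, 0.14]
ee_rot: [-2.094, -2.337, 0.013]
force: [-7.6, -4.0, -0.5]
finger_gap: 0.0117
```

```bash
python3 -c "
from h import *
tool(None)
swing(.15);print(env.get_state()['wrist_torque'])"
```

```text
t 21.35 pos [0.6011 0.0093 0.14  ] yang 6.26 z [-0.008 -0.004 -1.   ] F [-7.6 -4.  -0.5] gap 0.011662754972022241
swing 0.15 shift [-0.05  0.55 -0.  ] turn [-0.   -0.   -0.15] r 0.2108 ang -88.61 Ftan -7.71 Frad 3.85
[-0.94181206  0.96537484 -0.45991726]
```

>>> play_rows(
  rows=[
    [[0, -0.4, 0], [0, 0, 0.05], 5],
    [[0, -0.4, 0], [0, 0, 0.05], 5],
    [[0, -0.4, 0], [0, 0, 0.05], 5],
    [[0, -0.4, 0], [0, 0, 0.05], 5],
    [[0, -0.4, 0], [0, 0, 0.05], 5],
    [[0, -0.4, 0], [0, 0, 0.05], 5],
    [[0, 0, 0], [0, 0, 0], 5],
    [[0, 0, 0], [0, 0, 0], 5],
  ],
)

```text
time: 22.15
ee_pos: [0.6007, 0.0096, 0.1408]
ee_rot: [-2.101, -2.334, 0.008]
force: [-6.0, -1.9, -2.7]
finger_gap: 0.0113
```

```bash
python3 -c "
from h import *
tool(None)
swing(.15);print(env.get_state()['wrist_torque'])"
```

```text
t 22.15 pos [0.6007 0.0096 0.1408] yang 6.01 z [-0.004 -0.003 -1.   ] F [-6.  -1.9 -2.7] gap 0.011348902103433447
swing 0.15 shift [-0.04  0.55 -0.  ] turn [-0.   -0.   -0.15] r 0.2105 ang -88.71 Ftan -6.06 Frad 1.72
[-0.609346    0.84325424 -0.34396055]
```

>>> play_rows(
  rows=[
    [[0, 0, 0.5], [0, 0, 0], 5],
    [[0, 0, 0.5], [0, 0, 0], 5],
    [[0, 0, 0.5], [0, 0, 0], 5],
    [[0, 0, 0.5], [0, 0, 0], 5],
    [[0, -0.4, 0], [0, 0, 0], 5],
    [[0, -0.4, 0], [0, 0, 0], 5],
    [[0, -0.4, 0], [0, 0, 0], 5],
    [[0, 0, 0], [0, 0, 0], 5],
  ],
)

```text
time: 22.95
ee_pos: [0.6008, 0.0093, 0.1399]
ee_rot: [2.101, 2.334, -0.004]
force: [-5.1, -1.2, -0.1]
finger_gap: 0.0119
```

```bash
python3 -c "
from h import *
import cv2
tool(None)
swing(.15);print(env.get_state()['wrist_torque'])
im=optics.snapshot('wrist');cv2.imwrite('pics/w6.png',im[:,:,::-1])"
```

```text
t 22.95 pos [0.6008 0.0093 0.1399] yang 6.0 z [-0.001 -0.003 -1.   ] F [-5.1 -1.2 -0.1] gap 0.011892459401449633
swing 0.15 shift [-0.04  0.55 -0.  ] turn [-0.   -0.   -0.15] r 0.2108 ang -88.68 Ftan -5.09 Frad 1.12
[-0.30222212  0.78477243 -0.36595332]
```

View pics/w6.png

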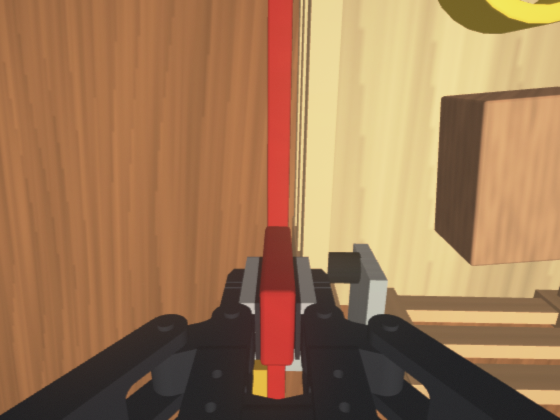

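The tooth (258,378) sits right against the near side of the bar, and the gate no longer follows as I back off, so it is latched. I'll ease off the rest, open and rise.

>>> play_rows(
  rows=[
    [[0, -0.5, 0], [0, 0, 0], 5],
    [[0, -0.5, 0], [0, 0, 0], 5],
    [[0, -0.5, 0], [0, 0, 0], 5],
    [[0, -0.5, 0], [0, 0, 0], 5],
    [[0, 0, 0], [0, 0, 0], 5],
    [[0, 0, 0], [0, 0, 0], 5],
    [[0, 0, 0], [0, 0, 0], 5],
    [[0, 0, 0], [0, 0, 0], 5],
  ],
)

```text
time: 23.8
ee_pos: [0.6008, 0.0092, 0.1399]
ee_rot: [2.099, 2.332, -0.0]
force: [4.5, 1.9, -4.5]
finger_gap: 0.0117
```

```bash
python3 -c "
from h import *
tool(None)
swing(.15);print(env.get_state()['wrist_torque'])"
```

```text
t 23.8 pos [0.6008 0.0092 0.1399] yang 6.01 z [ 0.003 -0.003 -1.   ] F [ 4.5  1.9 -4.5] gap 0.011692517380092271
swing 0.15 shift [-0.04  0.55  0.  ] turn [-0.    0.   -0.15] r 0.2108 ang -88.71 Ftan 4.53 Frad -1.76
[ 0.38133776 -0.8701617  -0.34570854]
```

>>> play_rows(
  rows=[
    [[0, 0.5, 0.4], [0, 0, 0], 5],
    [[0, 0.4, 0.4], [0, 0, 0], 5],
    [[0, 0, 0], [0, 0, 0], 5],
    [[0, 0, 0], [0, 0, 0], 15],
    [[0, 0, 0], [0, 0, 0], 25],
    [[0, 0, 0], [0, 0, 0], 35],
    [[0, 0, 0], [0, 0, 0], 45],
    [[0, 0, 0], [0, 0, 0], 50],
  ],
)

```text
time: 24.6
ee_pos: [0.5997, 0.0085, 0.1388]
ee_rot: [2.101, 2.333, -0.006]
force: [-0.7, -0.9, -0.3]
finger_gap: 0.05
```

>>> play_rows(
  rows=[
    [[0, 0, 0], [0, 0, 0], 50],
    [[0, 0, -10], [0, 0, 0], 50],
    [[0, 0, -20], [0, 0, 0], 50],
    [[0, 0, -30], [0, 0, 0], 50],
    [[0, 0, -30], [0, 0, 0], 50],
    [[0, 0, -20], [0, 0, 0], 50],
    [[-40, -20, 0], [0, 0, 0], 50],
    [[-40, -20, 0], [0, 0, 0], 50],
  ],
)

```text
time: 25.4
ee_pos: [0.5693, -0.0745, 0.2511]
ee_rot: [2.095, 2.334, -0.002]
force: [-0.2, -0.9, -0.3]
finger_gap: 0.0501
```

Run:
```python
from h import *
import cv2
tool(None)
for c in ("wrist","top","side"):
    k=optics.calibration(c);im=optics.snapshot(c);cv2.imwrite(f"pics/{c}7.png",im[:,:,::-1])
    for n,z in (("bar_tab",.152),("bar_end",.108),("tooth_mid",.118)):
        for d in spotter.spot_point(n,c)[:1]:
            X=onz(k,d["point"],z);print(c,n,np.round(d["point"]),round(d["confidence"],2),X.round(4),"pen mm",(rz(-.1031,X-np.array([.6104,.0809,0]))*1e3).round(1))
w=cv2.imread("pics/wrist7.png");s=cv2.resize(cv2.imread("pics/side7.png")[130:280,230:430],(560,420),interpolation=cv2.INTER_CUBIC)
cv2.imwrite("pics/f7.png",cv2.resize(np.vstack([w,s]),None,fx=.71,fy=.71))
```

```text
t 25.4 pos [ 0.5693 -0.0745  0.2511] yang 6.18 z [ 0.003 -0.004 -1.   ] F [-0.2 -0.9 -0.3] gap 0.050114416794472795
wrist bar_tab [ 79. 341.] 0.95 [0.6003 0.01   0.152 ] pen mm [-17.4 -69.5 152. ]
wrist bar_end [185. 326.] 0.58 [ 0.6082 -0.0689  0.108 ] pen mm [ -17.6 -148.8  108. ]
wrist tooth_mid [188. 303.] 0.84 [ 0.5895 -0.0699  0.118 ] pen mm [ -36.3 -147.8  118. ]
top bar_tab [183. 286.] 0.79 [0.5983 0.012  0.152 ] pen mm [-19.1 -67.3 152. ]
top bar_end [183. 317.] 0.69 [ 0.6064 -0.071   0.108 ] pen mm [ -19.6 -150.7  108. ]
top tooth_mid [187. 317.] 0.88 [ 0.5926 -0.07    0.118 ] pen mm [ -33.2 -148.3  118. ]
side bar_tab [203. 311.] 0.52 [ 0.6012 -0.0018  0.152 ] pen mm [-17.6 -81.3 152. ]
side bar_end [228. 318.] 0.55 [ 0.6186 -0.0707  0.108 ] pen mm [  -7.4 -151.6  108. ]
side tooth_mid [226. 304.] 0.76 [ 0.5755 -0.0759  0.118 ] pen mm [ -50.9 -152.4  118. ]
```

View pics/f7.png

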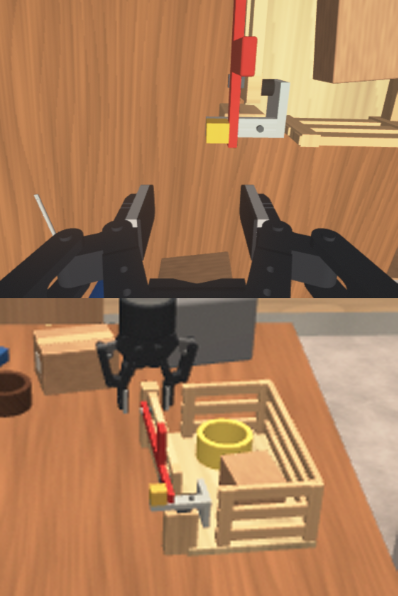

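The yellow tooth (217,131) is on the near side of the red bar (234,131), the bar is down behind it and the gripper is clear. The bar end is at pen x ≈ -18, inside the latched range. Handing in.

```bash
python3 -c "
from rig import env
print(env.hand_in())"
```

```text
the job is handed in; nothing more can be done
None
```

The gate is shut and latched, and I handed the job in at about 25.9 s of the 61 s allowed.

I lifted the bar by its tab while the gate was still open and swung it over the tooth. I pressed the gate into the buffer with about 14–15 N at the tab and lowered the bar behind the tooth while still pressing. Then I eased off slowly, let go and moved clear.

**Last checks:**
- **Bar fully down:** the gripper was back at its starting grip height (139.9 mm against 139.7 mm) just before I let go.
- **Latch holds:** before I let go, a 4.5 N pull back against the tooth did not move the gate.
- **Bar end position:** the wrist and top cameras put it at pen x about -18 to -20, inside the latched range of -32 to -4, with the tooth in front of it. The side camera gave -7, also in range; it is coarser and disagreed with the other two by 10–18 mm on the tab and the tooth as well.
- **Gripper clear:** the tool force after moving away was near zero.

I did not compare the other objects' positions before and after. The arm met no unexpected force on the way.

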